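Unsnap the battery cover

ROBOT

A 7-joint arm with a two-finger parallel gripper is mounted at the origin on a cart in front of the work surface, level with it; the furniture and walls round the work are solid. World frame = base frame: x ahead of the robot, y to its left, z up, the work surface at z = 0. Lengths are in m, angles in degrees, forces in N, time in s.
With the tool pointing down it reaches from about 0.35 to 0.9 m from the base axis. Payload 8.1 kg.
Tool frame: the origin (TCP) lies midway between the tips of the shut fingers; the grasp point (between the pads) lies 19 mm behind it; z points along the fingers, x is the direction in which the jaws open and shut, and the axes are right-handed (so a half turn about z gives the same grasp; the last joint's range is limited). The gripper opens to 85 mm and grips with 20 to 120 N. Pads are 22 mm wide; open, the fingers measure 114 mm over their backs; the gripper's body (76 mm by 85 mm) begins 54 mm behind the grasp point. The pads swing forward as they close: fully open they stand 13 mm farther back than shut.
Start: joints at [-73.889, 24.895, 1.432, 90.138, -0.665, 64.973, -4.303], TCP at [0.234, 0.58, 0.201] pointing down, gripper open.
Joint ranges: [-149.89, 149.89], [-25.12, 119.58], [-72.63, 75.52], [4.76, 147.25], [-75.54, 255.54], [6.69, 114.76], [-157.13, 157.13]. Speed limits (degrees/s): [127.2, 127.2, 172.46, 172.46, 180, 180, 180].

INTERFACE

Orientations are given as a 3x3 rotation matrix whose columns are the frame's x, y, z axes.
In Python, from bench import bot, optics gives the robot as it stands.
- The arm moves only by the shell command python3 -m pendant 'ROWS' [FORCE]. ROWS is JSON, a list of rows, each an object with "linear": the shift along the world's x, y, z in mm, a list of three; "dr": the turn, a rotation vector about the world's x, y, z in degrees, a list of three; "jaw": the finger opening in mm, from 0 to 85.4. A call has 1 to 5 rows; each row shifts and turns the pose as measured when the row begins; what a row does not reach is not made up. A row lasts 1/12 s, in which the tool goes at most 41.7 mm and 7.16 degrees, less where a joint would pass 70% of its speed; a pose out of reach is approached as far as the arm can. A call is refused whole if a number of a shift passes 41.7 or a number of a turn 7.16, either way. A call with a gripper value outside its range is refused whole. The fingers move at their own pace and stop on an object; FORCE is the grip in N (left out, the last holds). Time passes only in rows, so rows that do not move let the fingers close. It gives the time, the measured TCP pose, the force and the opening at its end, in the units of the state.
- bot.get_obs(): the state, without advancing time (a new reading comes with each control period).
- optics.grab_frame(name): name is "scene" or "top" or "wrist"; returns a dict with "pixels" (384x512x3 uint8, red, green, blue), "fx", "fy", "cx", "cy" (pixels), "extrinsics" (4x4, takes a point from world to camera coordinates); the wrist camera has in their place "tool_from_camera" (4x4, takes a point from camera to tool coordinates, whose origin is the TCP and whose axes are the tool frame's). Camera axes: x right, y down, z forward; pixel columns grow to the right and rows downward; lengths in m; the calibration is good to about 2 mm. A picture is of the moment at which its call begins: read the wrist's pose just before it. There is no depth.
- bot.sign_off(): hands the job in, once; it reports no verdict.
The state is a dict: "time": time; "joint_pos": joint angles; "dq": joint speeds; "joint_efforts": joint torques, N m; "tool_pos": TCP position; "tcp_rot": TCP orientation; "force": force on the tool from outside, world axes, zero at the start; "torque": the same for the moment, N m; "grip_width": finger opening in m.
Only numpy, scipy, OpenCV 4.12 (cv2) and the standard library are available. Lean on these libraries where they do the work, as an engineer would, in place of code of your own. Each camera call takes 0.05 s, during which the arm holds its last target.

TASK

Open the black battery box of the studio lamp: squeeze the orange snap tab inward and, keeping it pressed, lift the white cover straight up off the box without straining the tab or its catch. Lay the cover gently in the middle of the brown sketch pad, right way up and flat, let go of it, and leave the other things on the table where they are.

Things in the scene. Friction and masses are not known exactly. Their poses are not given: they have to be found in the camera images.
- battery_box: Black battery box, 160 (x) x 84 (y) x 22 mm high, fixed to the table; origin at the centre of its underside, z up. A well in its top (112 x 52 mm, floor at z = 8 mm, rim at z = 22 mm) holds the white cover with about 1 mm of play all round. Two battery cells lie in the well under the cover, up to z = 22 mm.
- catch (a point): Inner edge of the catch lip in the box's +y rim (lip at z = 18 to 22 mm of the box), which holds down the barb of the tab. The catch breaks if cover and box load each other with more than 30 N, upward, sideways or downward: fingers whose tips move downward as they close drag the cover down into the well.
- cover: White hood-shaped plastic cover, 110 (x) x 50 (y) x 52 mm high, 0.10 to 0.17 kg, open below, loose, standing in the well with its axes along the box's; origin at the centre of its underside, z up. To take it off, squeeze tab_side and pad_side together across y from above and lift. The tab breaks if the fingers load the cover with more than 38 N in all (the pushes of the two sides added).
- tab_side (a point): Middle of the thumb face (46 wide, 26 mm high) of the orange flexible tab in the cover's +y side, as it stands unpressed, 27 mm from the middle, 35 mm up. Pushed along the cover's -y it yields: 2.5 N at first, then 2.5 N more per mm, end stop at 5 mm. A barb 4 mm deep low on it (z = 4 to 9 mm) is free of the catch once pressed in 2 to 4 mm, depending on where the cover sits in its play.
- pad_side (a point): On the cover's -y side, 26 mm from the middle, 35 mm up: the grey rigid finger pad (40 wide, 28 mm high). Its face stands 0 to 5 mm farther out than this point, differently on each cover. As only the tab yields, the middle of a squeeze must shift towards -y as it closes; a squeeze off centre pushes the cover sideways on the rim instead of pressing the tab: feel for it.
- cover_top (a point): Middle of the upper face of the cover, 52 mm above its origin
- kraft_pad: Brown paper-covered sketch pad lying flat, 170 (x) x 190 (y) x 9 mm, fixed; origin at the centre of its underside, axes along its edges
- pad_top (a point): Middle of the sketch pad's upper face, 9 mm above the table; the cover must not be pressed on it with more than 35 N
- ink_6: Bystander: purple ink bottle with a black cap, 43 x 43 x 60 mm, loose, origin at the centre of its underside
- glue_stick: Bystander: standing glue stick, 26 mm across, 89 mm high, loose, origin at the centre of its underside
- clip: Bystander: grey bulldog clip, 23 x 40 x 35 mm, loose, origin at the centre of its underside
There are look-alikes about, which are no part of the job. What is meant by the cover is not yellow, and is the larger of those in its own colour.

How it is judged:
By the outcome, as a careful person would: the job done as asked, in the order asked, and still so for the second after the job is handed in, with the robot touching nothing.
It also fails if it takes over 54 s, if anything falls off the work surface, if the arm or the gripper's body presses on something with over 40 N, if the wrist force passes 120 N, or if a joint passes its speed limit or range.

## Working session

There is one attempt and no reset: what is moved stays moved. The work goes in short steps, Python scripts to look and compute and a shell command to move; the robot and the scene stay as the last step left them, time stands still between calls to the robot, and variables do not carry over. Pictures are saved under pics/ and viewed, and the job is handed in when it is done.

```bash
ls; mkdir -p pics
python3 - <<'E'
from bench import bot, optics
import cv2
o=bot.get_obs(); print(o)
for n in ["scene","top","wrist"]:
    f=optics.grab_frame(n); cv2.imwrite(f"pics/{n}0.png",f["pixels"][:,:,::-1])
    print(n,{k:v for k,v in f.items() if k!="pixels"})
E
```

```text
pics
{'time': 0.0, 'joint_pos': array([-73.88951915,  24.93631738,   1.43009404,  90.18994188,
        -0.66597112,  64.97260946,  -4.30127827]), 'dq': array([-0.05325607, -0.06136768,  0.05472136,  0.08331125, -0.01315512,
       -0.05327976,  0.03470504]), 'joint_efforts': array([ 8.79888171e-05, -6.70480084e+01,  1.02534167e+00, -3.16207588e+01,
        1.55814516e-02,  1.25465321e-02, -9.78467568e-06]), 'tool_pos': array([0.23385144, 0.57900069, 0.20032162]), 'tcp_rot': array([[ 3.74465214e-01,  9.27240838e-01, -4.81941368e-04],
       [ 9.27239623e-01, -3.74465506e-01, -1.50527237e-03],
       [-1.57622043e-03,  1.16797008e-04, -9.99998751e-01]]), 'force': array([-0.28399652,  0.31197796,  0.86973369]), 'torque': array([-0.00993814, -0.05121289,  0.01452276]), 'grip_width': 0.08551235715519648}
scene {'fx': 414.8308847440454, 'fy': 414.8308847440454, 'cx': 257.4226879655521, 'cy': 191.44479432474364, 'extrinsics': array([[ 0.89242484, -0.45111103, -0.00875979, -0.46451971],
       [-0.24220569, -0.46259038, -0.85284615,  0.29331104],
       [ 0.38067611,  0.76322276, -0.5220888 
[... 216 characters left out ...]
7369, -0.99913988, -0.03149477,  0.1634539 ],
       [-0.98592152, -0.0213894 , -0.16583501,  0.62152733],
       [ 0.16501872,  0.03552456, -0.98565046,  0.8248389 ],
       [ 0.        ,  0.        ,  0.        ,  1.        ]])}
wrist {'fx': 308.1771746583057, 'fy': 308.1771746583057, 'cx': 256.2156867663918, 'cy': 194.17551155982167, 'tool_from_camera': array([[ 9.99998962e-01,  8.08251686e-04,  1.19261533e-03,
         2.17354261e-04],
       [-1.14546277e-03,  9.48121117e-01,  3.17907274e-01,
        -8.17652698e-02],
       [-8.73794691e-04, -3.17908310e-01,  9.48121059e-01,
        -1.72094117e-01],
       [ 0.00000000e+00,  0.00000000e+00,  0.00000000e+00,
         1.00000000e+00]])}
```

View pics/scene0.png

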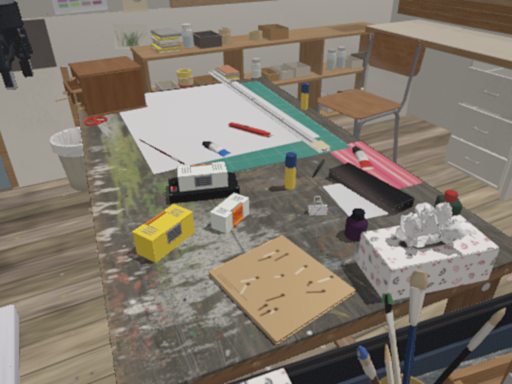

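View pics/top0.png

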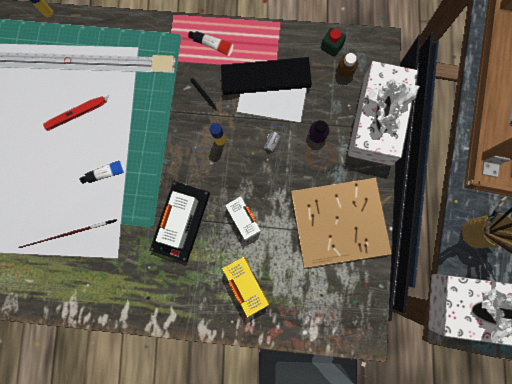

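View pics/wrist0.png

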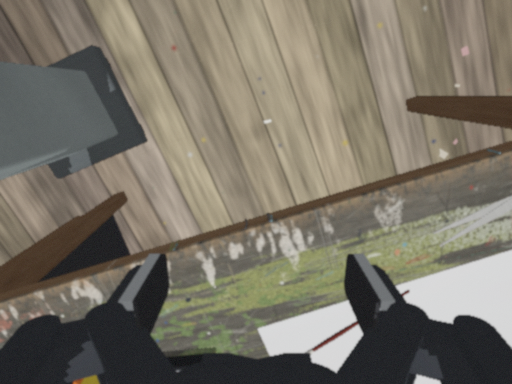

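The top view shows the black box at about (180,222), with the larger white cover in it and its orange tab on the left (world +y). The small white decoy is at (241,217), the yellow one at (245,288) and the brown pad at (342,222). Next I'll measure these.

```bash
cat > h.py <<'E'
import numpy as np, cv2
from bench import bot, optics
def grab(n):
    o=bot.get_obs(); f=optics.grab_frame(n)
    K=(f["fx"],f["fy"],f["cx"],f["cy"])
    if n=="wrist":
        T=np.eye(4);T[:3,:3]=o["tcp_rot"];T[:3,3]=o["tool_pos"]; E=T@f["tool_from_camera"]
    else: E=np.linalg.inv(f["extrinsics"])
    return f["pixels"],K,E
def ray(px,K,E,z):
    px=np.atleast_2d(px).astype(float)
    d=np.c_[(px[:,0]-K[2])/K[0],(px[:,1]-K[3])/K[1],np.ones(len(px))]@E[:3,:3].T
    c=E[:3,3]; t=(z-c[2])/d[:,2]
    return c+t[:,None]*d
def proj(p,K,E):
    q=(np.atleast_2d(p)-E[:3,3])@E[:3,:3]
    return np.c_[q[:,0]/q[:,2]*K[0]+K[2],q[:,1]/q[:,2]*K[1]+K[3]]
def biggest(mask,n=1):
    c,_=cv2.findContours(mask.astype(np.uint8),cv2.RETR_EXTERNAL,cv2.CHAIN_APPROX_NONE)
    return sorted(c,key=cv2.contourArea)[::-1][:n]
def rect(c,K,E,z):
    p=ray(c[:,0,:]+0.0,K,E,z)[:,:2]*1000
    (cx,cy),(w,h),a=cv2.minAreaRect(p.astype(np.float32))
    return (round(cx,1),round(cy,1)),(round(w,1),round(h,1)),round(a,1)
E
python3 - <<'E'
from h import *
img,K,E=grab("top")
big=cv2.resize(img[150:330,130:300],None,fx=4,fy=4,interpolation=cv2.INTER_CUBIC)
cv2.imwrite("pics/topcrop.png",big[:600,:,::-1])
hsv=cv2.cvtColor(img,cv2.COLOR_RGB2HSV).astype(int)
H,S,V=hsv[...,0],hsv[...,1],hsv[...,2]
roi=np.zeros(H.shape,bool); roi[170:270,150:212]=1
w=(V>150)&(S<50)&roi
c=biggest(cv2.morphologyEx(w.astype(np.uint8),cv2.MORPH_CLOSE,np.ones((5,5))))[0]
print("cover",cv2.minAreaRect(c),rect(c,K,E,0.060))
o=(H<15)&(S>150)&(V>120)&roi
c=biggest(o)[0]; print("orange",rect(c,K,E,0.05))
roi[:]=0; roi[165:280,280:400]=1
k=(H>8)&(H<25)&(S>70)&(V>120)&roi
c=biggest(cv2.morphologyEx(k.astype(np.uint8),cv2.MORPH_CLOSE,np.ones((7,7))))[0]
print("pad",cv2.minAreaRect(c),rect(c,K,E,0.009))
roi[:]=0; roi[175:268,145:215]=1
b=(V<45)&roi
b=b|w
c=biggest(cv2.morphologyEx(b.astype(np.uint8),cv2.MORPH_CLOSE,np.ones((5,5))))[0]
print("box",cv2.minAreaRect(c),rect(c,K,E,0.022))
for n,p,z in [("glue",(217,130),.089),("clip",(272,140),.03),("ink",(319,130),.06),("decoyw",(242,216),.05),("yel",(245,288),.05)]: print(n,ray(p,K,E,z)[0])
E
```

```text
cover ((175.0511474609375, 219.01756286621094), (23.89189338684082, 53.297306060791016), 18.924644470214844) ((553.1, 347.1), (50.8, 109.4), 74.5)
orange ((560.8, 372.4), (5.5, 47.1), 74.9)
pad ((337.7079162597656, 222.57522583007812), (78.14250183105469, 95.4407730102539), 81.08507537841797) ((559.3, 2.4), (170.0, 206.3), 10.3)
box ((179.19998168945312, 222.89999389648438), (40.160919189453125, 78.10824584960938), 18.43494987487793) ((548.9, 346.5), (88.5, 168.6), 75.0)
glue [0.73794017 0.26353834 0.089     ]
clip [0.73582646 0.14853741 0.03      ]
ink [0.75089381 0.04839722 0.06      ]
decoyw [0.56327872 0.20812955 0.05      ]
yel [0.41571649 0.19713305 0.05      ]
```

View pics/topcrop.png

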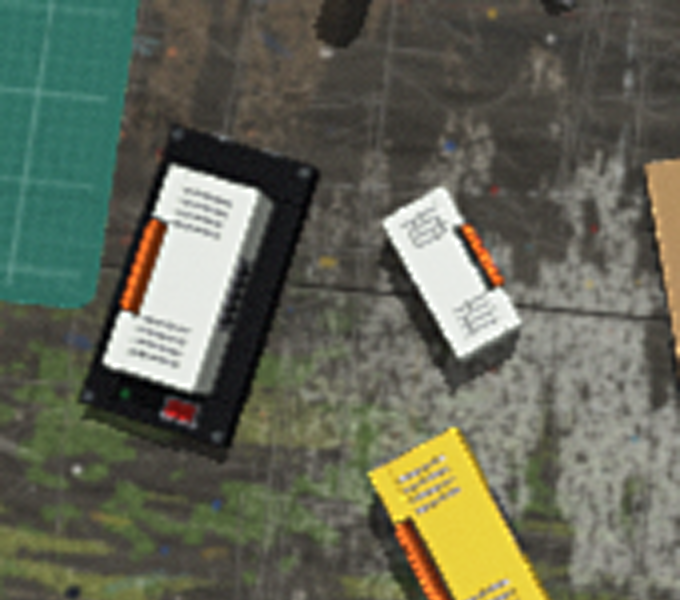

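```bash
R='{"linear":[32,-23,0],"dr":[0,0,0.7],"jaw":85}'; true; python3 -m pendant '[{"linear":[32,-23,0],"dr":[0,0,0.7],"jaw":85},{"linear":[32,-23,0],"dr":[0,0,0.7],"jaw":85},{"linear":[32,-23,0],"dr":[0,0,0.7],"jaw":85},{"linear":[32,-23,0],"dr":[0,0,0.7],"jaw":85},{"linear":[32,-23,0],"dr":[0,0,0.7],"jaw":85}]' 20; python3 -m pendant '[{"linear":[32,-23,0],"dr":[0,0,0.7],"jaw":85},{"linear":[32,-23,0],"dr":[0,0,0.7],"jaw":85},{"linear":[32,-23,0],"dr":[0,0,0.7],"jaw":85},{"linear":[32,-23,0],"dr":[0,0,0.7],"jaw":85},{"linear":[32,-23,0],"dr":[0,0,0.7],"jaw":85}]'
```

```text
time: 0.62
tool_pos: [0.3857, 0.4673, 0.1991]
tcp_rot: [[0.295, 0.956, -0.007], [0.956, -0.295, 0.001], [-0.001, -0.007, -1.0]]
force: [0.7, 1.2, -0.0]
grip_width: 0.0851
time: 1.03
tool_pos: [0.5517, 0.3453, 0.1988]
tcp_rot: [[0.231, 0.973, -0.008], [0.973, -0.231, 0.0], [-0.001, -0.008, -1.0]]
force: [1.4, 1.5, 0.3]
grip_width: 0.0854
```

```bash
python3 -m pendant '[{"linear":[0,0,0],"dr":[0,0,0],"jaw":85},{"linear":[0,0,0],"dr":[0,0,0],"jaw":85}]'
python3 - <<'E'
from h import *
o=bot.get_obs(); print(o["tool_pos"],o["tcp_rot"],o["force"])
img,K,E=grab("wrist"); cv2.imwrite("pics/w1.png",img[:,:,::-1])
np.savez("w1.npz",img=img,K=K,E=E)
E
```

```text
time: 1.2
tool_pos: [0.5605, 0.3348, 0.1981]
tcp_rot: [[0.244, 0.97, -0.005], [0.97, -0.244, -0.005], [-0.006, -0.003, -1.0]]
force: [-0.6, 1.3, 0.7]
grip_width: 0.085
[0.56051548 0.3347818  0.19806205] [[ 0.24406898  0.96974682 -0.00462964]
 [ 0.96974115 -0.24409003 -0.00470664]
 [-0.0056943  -0.0033408  -0.99997821]] [-0.55922494  1.27343422  0.68291541]
```

View pics/w1.png

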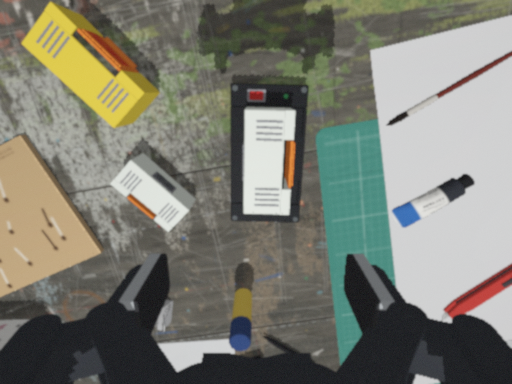

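Run:
```python
from h import *
d=np.load("w1.npz"); img,K,E=d["img"],d["K"],d["E"]
hsv=cv2.cvtColor(img,cv2.COLOR_RGB2HSV).astype(int);H,S,V=hsv[...,0],hsv[...,1],hsv[...,2]
roi=np.zeros(H.shape,bool); roi[95:222,236:303]=1
w=(V>190)&(S<40)&roi
m=cv2.morphologyEx(w.astype(np.uint8),cv2.MORPH_CLOSE,np.ones((7,7)))
c=biggest(m)[0]; print(cv2.minAreaRect(c),rect(c,K,E,0.060))
o=(H<18)&(S>150)&(V>120)&roi
oc=biggest(o)[0]; print("orange",cv2.minAreaRect(oc),rect(oc,K,E,0.05))
b=((V<60)|w|o); r2=np.zeros_like(roi); r2[75:227,225:315]=1
bc=biggest(cv2.morphologyEx((b&r2).astype(np.uint8),cv2.MORPH_CLOSE,np.ones((7,7))))[0]; print("box",cv2.minAreaRect(bc),rect(bc,K,E,0.022))
crop=img[70:230,220:320].copy()
cv2.imwrite("pics/w1c.png",cv2.resize(crop,None,fx=3.7,fy=3.7,interpolation=cv2.INTER_CUBIC)[:,:,::-1])
# rest: check camera pose via proj of cover corners
```

```text
((268.4366760253906, 161.59600830078125), (49.375553131103516, 104.212890625), 1.3971812725067139) ((553.2, 348.6), (49.1, 109.0), 74.6)
orange ((289.7942199707031, 163.91021728515625), (9.14523696899414, 46.09409713745117), 3.012787342071533) ((561.2, 371.0), (9.6, 49.8), 74.7)
box ((267.2872314453125, 148.87265014648438), (76.05331420898438, 143.35305786132812), 1.548157811164856) ((550.1, 349.6), (82.0, 164.4), 74.5)
```

View pics/w1c.png

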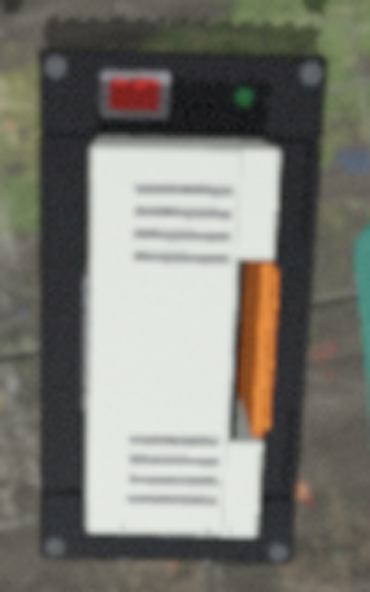

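```bash
python3 -m pendant '[{"linear":[-3,5,-30],"dr":[0,0,-0.6],"jaw":85},{"linear":[-2,4,-30],"dr":[0,0,-0.5],"jaw":85},{"linear":[-2,3,-30],"dr":[0,0,-0.2],"jaw":85},{"linear":[0,0,-15],"dr":[0,0,0],"jaw":85},{"linear":[0,0,0],"dr":[0,0,0],"jaw":85}]'; python3 -m pendant '[{"linear":[0,0,0],"dr":[0,0,0],"jaw":85}]'
python3 - <<'E'
from h import *
o=bot.get_obs(); print(o["tool_pos"],o["tcp_rot"],o["force"])
img,K,E=grab("wrist"); cv2.imwrite("pics/w2.png",img[:,:,::-1])
np.savez("w2.npz",img=img,K=K,E=E)
E
```

```text
time: 1.67
tool_pos: [0.5504, 0.3512, 0.0916]
tcp_rot: [[0.264, 0.965, -0.001], [0.965, -0.264, -0.001], [-0.001, -0.001, -1.0]]
force: [-0.6, 1.0, -0.2]
grip_width: 0.0854
time: 1.75
tool_pos: [0.5487, 0.3524, 0.0911]
tcp_rot: [[0.262, 0.965, -0.003], [0.965, -0.262, -0.002], [-0.002, -0.002, -1.0]]
force: [0.6, 0.4, 0.4]
grip_width: 0.0846
[0.54868024 0.35237697 0.09111728] [[ 0.26180396  0.96511712 -0.00276288]
 [ 0.96511837 -0.26180893 -0.00161767]
 [-0.00228459 -0.00224299 -0.99999487]] [0.55603103 0.41643759 0.44741004]
```

View pics/w2.png

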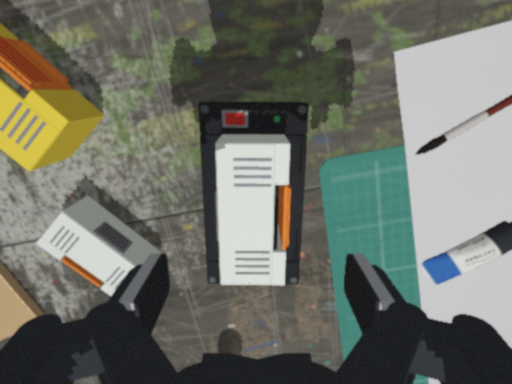

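Run:
```python
from h import *
d=np.load("w2.npz"); img,K,E=d["img"],d["K"],d["E"]
hsv=cv2.cvtColor(img,cv2.COLOR_RGB2HSV).astype(int);H,S,V=hsv[...,0],hsv[...,1],hsv[...,2]
roi=np.zeros(H.shape,bool); roi[125:295,205:298]=1
w=(V>190)&(S<40)&roi
m=cv2.morphologyEx(w.astype(np.uint8),cv2.MORPH_CLOSE,np.ones((9,9)))
c=biggest(m)[0]; print(cv2.minAreaRect(c),rect(c,K,E,0.060))
o=(H<18)&(S>150)&(V>120)&roi
oc=biggest(o)[0]; print("orange",cv2.minAreaRect(oc),rect(oc,K,E,0.05))
b=((V<60)|w|o); r2=np.zeros_like(roi); r2[98:292,196:318]=1
bc=biggest(cv2.morphologyEx((b&r2).astype(np.uint8),cv2.MORPH_CLOSE,np.ones((7,7))))[0]; print("box",cv2.minAreaRect(bc),rect(bc,K,E,0.022))
```

```text
((252.5, 214.0), (140.0, 73.0), 90.0) ((553.3, 348.7), (48.9, 108.1), 74.6)
orange ((284.5, 217.5), (63.0, 11.0), 90.0) ((562.9, 370.9), (8.2, 51.2), 76.2)
box ((256.0, 191.0), (186.0, 120.0), 90.0) ((553.1, 352.0), (91.3, 162.4), 74.9)
```

```bash
python3 -m pendant '[{"linear":[4,-4,0],"dr":[0,0,0],"jaw":85},{"linear":[1,-1,-15],"dr":[0,0,0],"jaw":85},{"linear":[0,0,-20],"dr":[0,0,0],"jaw":85},{"linear":[0,0,-15],"dr":[0,0,0],"jaw":85},{"linear":[0,0,0],"dr":[0,0,0],"jaw":85}]'; python3 -m pendant '[{"linear":[0,0,0],"dr":[0,0,0],"jaw":75}]'
```

```text
time: 2.22
tool_pos: [0.5589, 0.3508, 0.0491]
tcp_rot: [[0.26, 0.966, 0.009], [0.966, -0.26, 0.007], [0.009, 0.007, -1.0]]
force: [-0.6, -1.2, -1.1]
grip_width: 0.0851
time: 2.3
tool_pos: [0.5598, 0.3509, 0.0503]
tcp_rot: [[0.26, 0.966, 0.01], [0.966, -0.26, 0.008], [0.01, 0.008, -1.0]]
force: [0.2, -0.5, 1.0]
grip_width: 0.0755
```

```bash
python3 -m pendant '[{"linear":[-6.5,-3,-10],"dr":[-0.45,0.55,-0.3],"jaw":75}]';python3 -m pendant '[{"linear":[0,0,0],"dr":[0,0,0],"jaw":75}]'; python3 -m pendant '[{"linear":[0,0,0],"dr":[0,0,0],"jaw":75}]'
```

```text
time: 2.38
tool_pos: [0.5559, 0.3488, 0.0432]
tcp_rot: [[0.266, 0.964, 0.005], [0.964, -0.266, 0.003], [0.004, 0.004, -1.0]]
force: [0.7, 0.1, -0.1]
grip_width: 0.075
time: 2.47
tool_pos: [0.5545, 0.3482, 0.0426]
tcp_rot: [[0.266, 0.964, 0.003], [0.964, -0.266, 0.001], [0.002, 0.003, -1.0]]
force: [-0.5, -0.5, -0.8]
grip_width: 0.0748
time: 2.55
tool_pos: [0.5551, 0.3485, 0.0435]
tcp_rot: [[0.266, 0.964, 0.004], [0.964, -0.266, 0.002], [0.003, 0.004, -1.0]]
force: [0.3, 0.0, 0.3]
grip_width: 0.0747
```

```bash
python3 -m pendant '[{"linear":[-1.5,-0.8,-15],"dr":[-0.1,0.2,0],"jaw":70},{"linear":[-0.5,-0.2,-8],"dr":[0,0,0],"jaw":68}]';python3 -m pendant '[{"linear":[0,0,0],"dr":[0,0,0],"jaw":68}]'; python3 -m pendant '[{"linear":[0,0,0],"dr":[0,0,0],"jaw":68}]'
python3 - <<'E'
from h import *
o=bot.get_obs(); print(o["tool_pos"],o["tcp_rot"],o["force"],o["grip_width"])
for n in ["wrist","scene"]:
    img,K,E=grab(n); cv2.imwrite(f"pics/{n}3.png",img[:,:,::-1])
    if n=="scene": cv2.imwrite("pics/s3c.png",cv2.resize(img[110:240,130:280],None,fx=4.5,fy=4.5,interpolation=cv2.INTER_CUBIC)[:,:,::-1])
E
```

```text
time: 2.72
tool_pos: [0.5546, 0.3487, 0.0223]
tcp_rot: [[0.266, 0.964, 0.004], [0.964, -0.266, 0.003], [0.004, 0.003, -1.0]]
force: [0.4, -0.3, -0.8]
grip_width: 0.0682
time: 2.8
tool_pos: [0.5538, 0.3483, 0.0207]
tcp_rot: [[0.266, 0.964, 0.003], [0.964, -0.266, 0.002], [0.003, 0.002, -1.0]]
force: [-0.9, -0.3, -0.5]
grip_width: 0.0681
time: 2.88
tool_pos: [0.5535, 0.348, 0.0202]
tcp_rot: [[0.266, 0.964, 0.002], [0.964, -0.266, 0.001], [0.002, 0.002, -1.0]]
force: [0.0, -0.5, 0.2]
grip_width: 0.0684
[0.55353551 0.34802024 0.02018454] [[ 0.26607381  0.96395006  0.00223856]
 [ 0.96395062 -0.2660773   0.00143625]
 [ 0.0019801   0.00177571 -0.99999646]] [ 0.04505608 -0.46067418  0.20699064] 0.06840234201444845
```

View pics/wrist3.png

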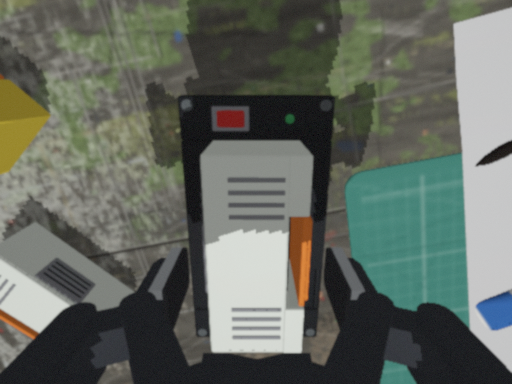

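View pics/s3c.png

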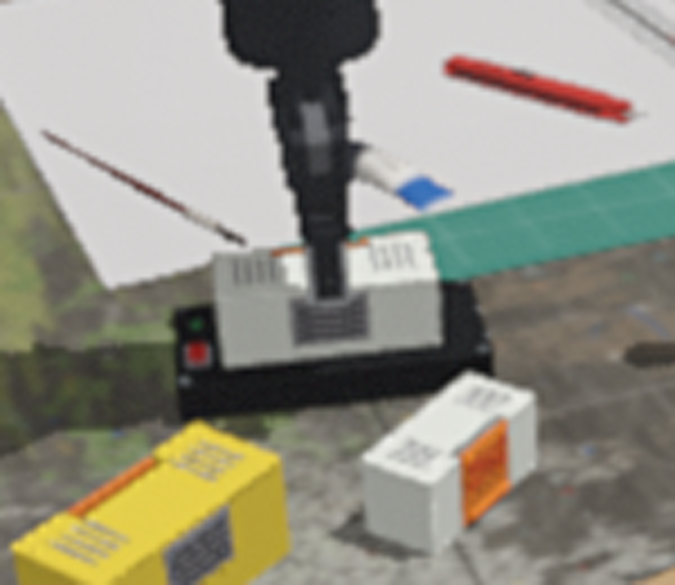

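Run:
```python
from h import *
img,K,E=grab("scene")
u=np.array([.266,.964,0])
c=np.array([.5535,.348,0])
for off in (-.034,-.037,-.04):
  for z in (.02,.024,.028,.032,.036,.04):
    p=c+off*u; p[2]=z; q=proj(p,K,E)[0]; print(off,z,np.round((q-[130,110])*4.5,0),end=' ')
  print()
for n,p in [("padtop",(-.030,.057)),("padbot",(-.030,.029))]:
  q=np.array([.5533,.3487,0])+p[0]*u; q[2]=p[1]; print(n,(proj(q,K,E)[0]-[130,110])*4.5)
```

```text
-0.034 0.02 [334. 364.] -0.034 0.024 [333. 357.] -0.034 0.028 [333. 350.] -0.034 0.032 [332. 343.] -0.034 0.036 [331. 336.] -0.034 0.04 [331. 329.] 
-0.037 0.02 [334. 367.] -0.037 0.024 [334. 360.] -0.037 0.028 [333. 353.] -0.037 0.032 [333. 346.] -0.037 0.036 [332. 339.] -0.037 0.04 [331. 332.] 
-0.04 0.02 [335. 370.] -0.04 0.024 [334. 363.] -0.04 0.028 [334. 356.] -0.04 0.032 [333. 349.] -0.04 0.036 [333. 342.] -0.04 0.04 [332. 335.] 
padtop [326.65535572 295.45077592]
padbot [330.96930622 343.86108108]
```

Run:
```python
from h import *
img,K,E=grab("scene")
cv2.imwrite("pics/s4c.png",cv2.resize(img[145:200,170:245],None,fx=10,fy=10,interpolation=cv2.INTER_NEAREST)[:,:,::-1])
```

```text
(no output)
```

View pics/s4c.png

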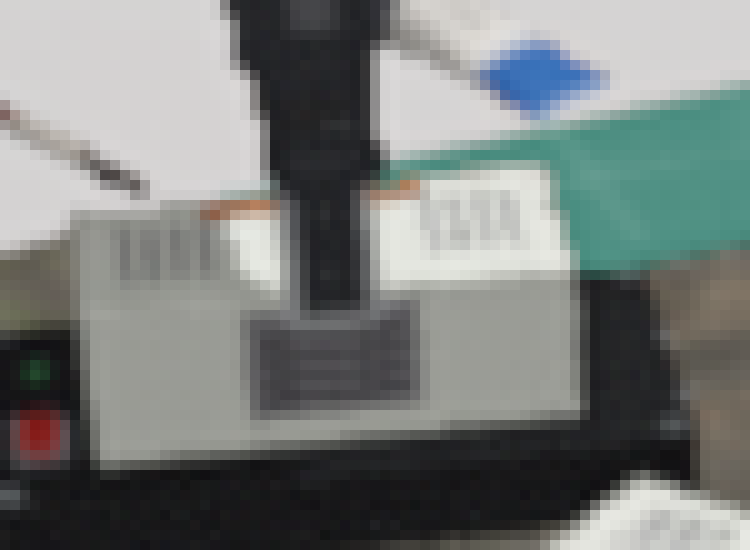

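Run:
```python
from h import *
img,K,E=grab("wrist")
cv2.imwrite("pics/w4c.png",cv2.resize(img[220:384,120:400],None,fx=2.8,fy=2.8,interpolation=cv2.INTER_NEAREST)[:,:,::-1])
print(E)
o=bot.get_obs()
T=np.eye(4);T[:3,:3]=o["tcp_rot"];T[:3,3]=o["tool_pos"]
for z in (0,-.006,-.02,-.03,-.04,-.05):
    P=np.array([[sx*.0342,sy*.011,z] for sx in(-1,1) for sy in (-1,1)])
    print(z,np.round(proj(P@T[:3,:3].T+T[:3,3],K,E),0).tolist())
img,K,E=grab("top")
cv2.imwrite("pics/t4c.png",cv2.resize(img[150:280,120:270],None,fx=4.5,fy=4.5,interpolation=cv2.INTER_NEAREST)[:,:,::-1])
```

```text
[[ 0.2649212   0.91309397  0.30996154  0.47469987]
 [ 0.96426236 -0.25214445 -0.08137126  0.36994188]
 [ 0.00385547  0.32044122 -0.94726056  0.19285558]
 [ 0.          0.          0.          1.        ]]
0 [[199.0, 215.0], [201.0, 247.0], [312.0, 215.0], [310.0, 247.0]]
-0.006 [[197.0, 219.0], [199.0, 252.0], [314.0, 219.0], [312.0, 252.0]]
-0.02 [[192.0, 229.0], [195.0, 264.0], [319.0, 229.0], [316.0, 265.0]]
-0.03 [[188.0, 237.0], [191.0, 274.0], [322.0, 237.0], [320.0, 275.0]]
-0.04 [[184.0, 247.0], [187.0, 286.0], [327.0, 247.0], [323.0, 286.0]]
-0.05 [[179.0, 257.0], [183.0, 298.0], [332.0, 257.0], [328.0, 299.0]]
```

View pics/w4c.png

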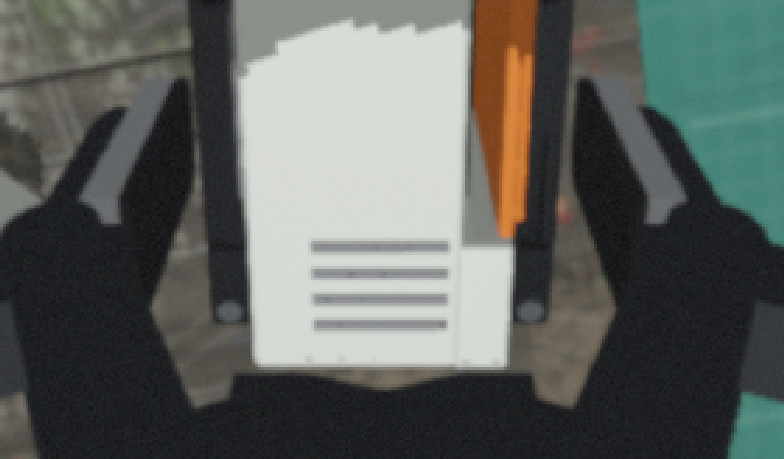

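View pics/t4c.png

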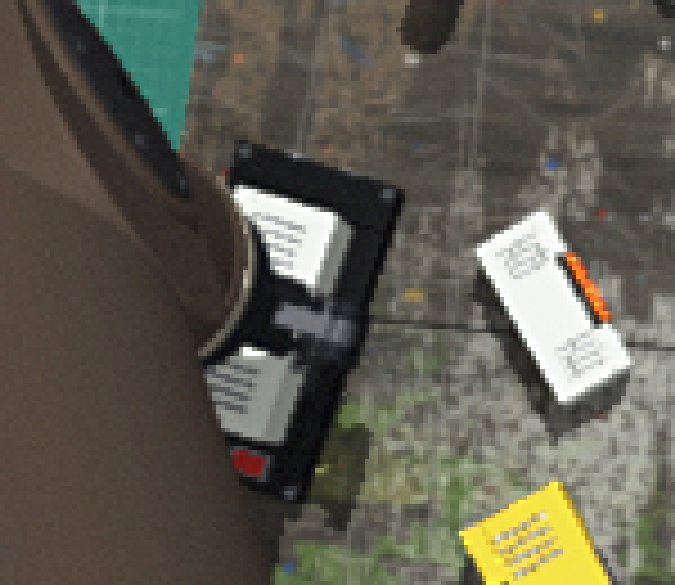

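The wrist and scene views both put the visible fingertips about 39 mm behind the reported TCP (at z≈59), which disagrees with the stated tool geometry. I'll feel the way down in small steps and watch the force.

```bash
for i in 1; do python3 -m pendant '[{"linear":[0,0,-4],"dr":[0,0,0],"jaw":70}]'; done; python3 -m pendant '[{"linear":[0,0,-3],"dr":[-0.05,0.1,0],"jaw":70}]'; python3 -m pendant '[{"linear":[0,0,-3],"dr":[0,0,0],"jaw":70}]'
```

```text
time: 3.27
tool_pos: [0.5547, 0.3488, 0.0179]
tcp_rot: [[0.266, 0.964, 0.005], [0.964, -0.266, 0.003], [0.004, 0.004, -1.0]]
force: [0.4, 0.2, -0.3]
grip_width: 0.0701
time: 3.35
tool_pos: [0.5547, 0.3488, 0.0148]
tcp_rot: [[0.266, 0.964, 0.003], [0.964, -0.266, 0.003], [0.003, 0.002, -1.0]]
force: [-0.2, 0.3, -0.3]
grip_width: 0.0702
time: 3.43
tool_pos: [0.5549, 0.349, 0.0116]
tcp_rot: [[0.266, 0.964, 0.003], [0.964, -0.266, 0.003], [0.004, 0.003, -1.0]]
force: [-1.8, -0.5, -0.1]
grip_width: 0.07
```

```bash
python3 -m pendant '[{"linear":[0,0,-3],"dr":[0,0,0],"jaw":70}]';  python3 -m pendant '[{"linear":[0,0,-3],"dr":[-0.1,0.1,0],"jaw":70}]'; python3 -m pendant '[{"linear":[0,0,-2],"dr":[0,0,0],"jaw":70}]'; python3 -m pendant '[{"linear":[0,0,0],"dr":[0,0,0],"jaw":70}]'
python3 - <<'E'
from h import *
img,K,E=grab("wrist")
cv2.imwrite("pics/w5c.png",cv2.resize(img[180:384,120:400],None,fx=2.8,fy=2.8,interpolation=cv2.INTER_NEAREST)[:,:,::-1])
img,K,E=grab("scene")
cv2.imwrite("pics/s5c.png",cv2.resize(img[145:200,170:245],None,fx=10,fy=10,interpolation=cv2.INTER_NEAREST)[:,:,::-1])
E
```

```text
time: 3.52
tool_pos: [0.5549, 0.3489, 0.0083]
tcp_rot: [[0.266, 0.964, 0.003], [0.964, -0.266, 0.003], [0.004, 0.003, -1.0]]
force: [1.0, 0.0, -0.6]
grip_width: 0.0701
time: 3.6
tool_pos: [0.5548, 0.3488, 0.0049]
tcp_rot: [[0.266, 0.964, 0.002], [0.964, -0.266, 0.001], [0.001, 0.001, -1.0]]
force: [-0.4, 0.4, -0.1]
grip_width: 0.07
time: 3.68
tool_pos: [0.5546, 0.3488, 0.0022]
tcp_rot: [[0.266, 0.964, 0.001], [0.964, -0.266, 0.0], [0.001, 0.001, -1.0]]
force: [0.2, -0.6, 0.4]
grip_width: 0.0702
time: 3.77
tool_pos: [0.5543, 0.3485, 0.0015]
tcp_rot: [[0.266, 0.964, 0.0], [0.964, -0.266, -0.0], [-0.0, 0.0, -1.0]]
force: [-1.0, 0.5, -0.1]
grip_width: 0.0701
```

View pics/w5c.png

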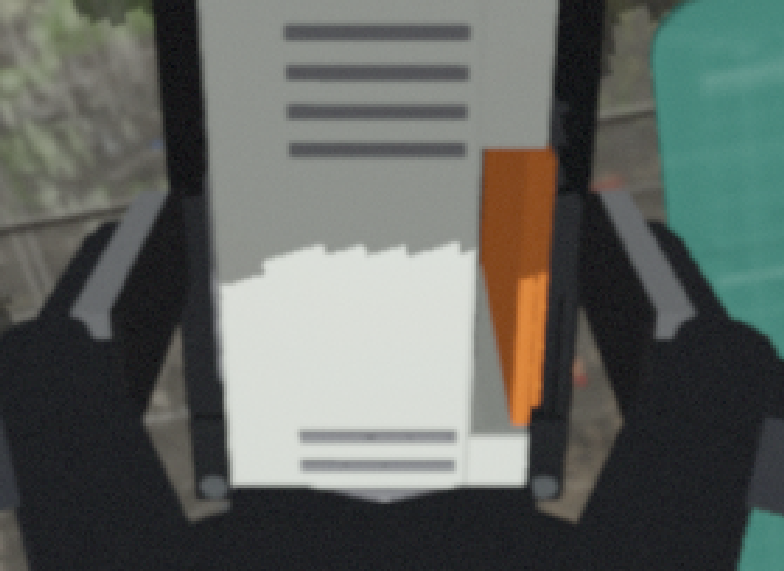

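View pics/s5c.png

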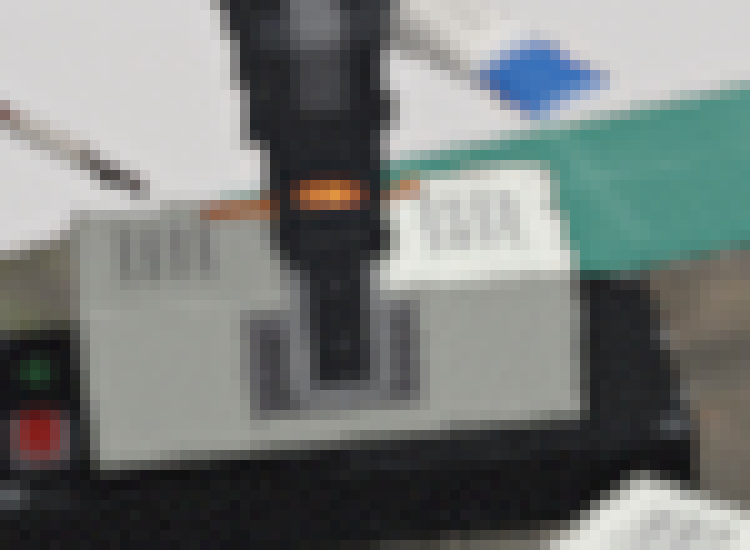

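No contact at TCP z=1.5 mm. So the tips really are about 38 mm behind the TCP, as both views showed. I'll lower further to put the pads on the tab and pad faces.

```bash
python3 -m pendant '[{"linear":[0,0,-4],"dr":[0,0,0],"jaw":68}]';  python3 -m pendant '[{"linear":[0,0,-4],"dr":[0,0,0],"jaw":66}]'; python3 -m pendant '[{"linear":[0,0,0],"dr":[0,0,0],"jaw":65}]'
python3 - <<'E'
from h import *
img,K,E=grab("wrist")
cv2.imwrite("pics/w6c.png",cv2.resize(img[180:384,120:400],None,fx=2.8,fy=2.8,interpolation=cv2.INTER_NEAREST)[:,:,::-1])
img,K,E=grab("scene")
cv2.imwrite("pics/s6c.png",cv2.resize(img[145:200,170:245],None,fx=10,fy=10,interpolation=cv2.INTER_NEAREST)[:,:,::-1])
E
```

```text
time: 3.95
tool_pos: [0.5551, 0.349, -0.0014]
tcp_rot: [[0.266, 0.964, 0.002], [0.964, -0.266, 0.001], [0.001, 0.001, -1.0]]
force: [0.1, -0.3, 0.3]
grip_width: 0.0679
time: 4.03
tool_pos: [0.5552, 0.3492, -0.0055]
tcp_rot: [[0.266, 0.964, 0.002], [0.964, -0.266, 0.001], [0.002, 0.002, -1.0]]
force: [0.2, -0.1, 0.5]
grip_width: 0.066
time: 4.12
tool_pos: [0.5549, 0.3489, -0.0063]
tcp_rot: [[0.266, 0.964, 0.001], [0.964, -0.266, 0.001], [0.001, 0.001, -1.0]]
force: [0.4, 0.5, 0.2]
grip_width: 0.065
```

View pics/w6c.png

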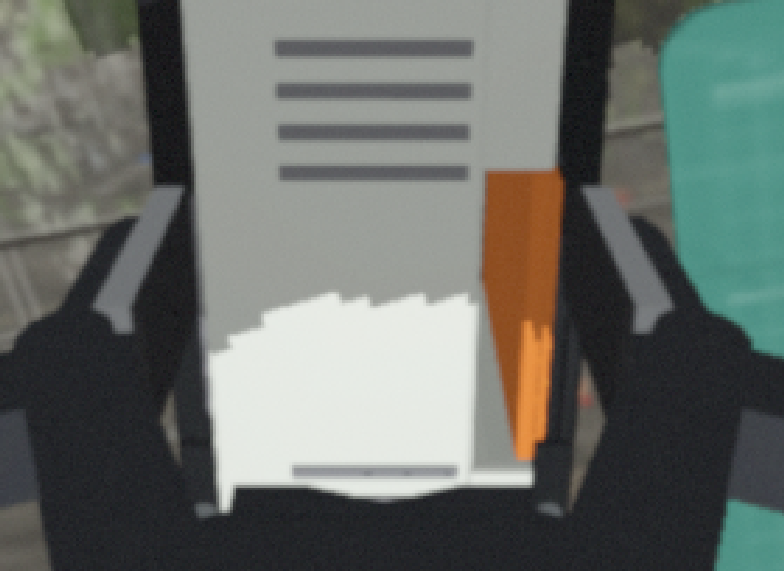

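View pics/s6c.png

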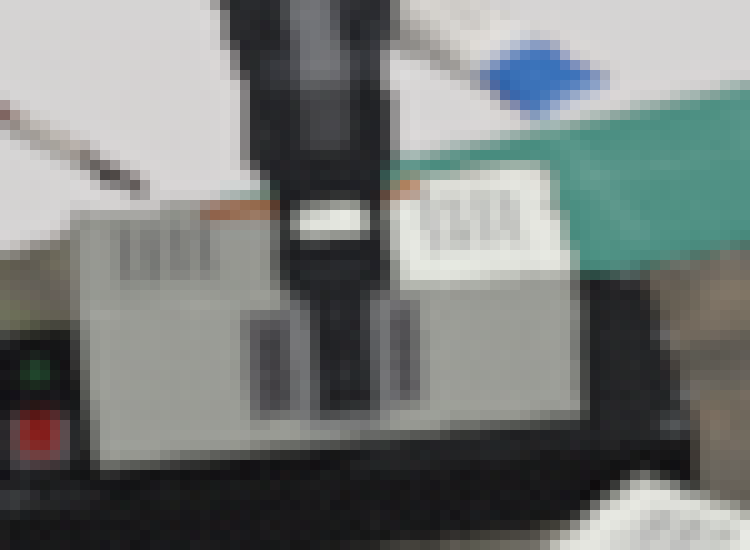

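```bash
python3 -m pendant '[{"linear":[-0.3,0,-2],"dr":[0,0,0],"jaw":62}]' 20;  python3 -m pendant '[{"linear":[0,0,0],"dr":[0,0,0],"jaw":61}]'; python3 -m pendant '[{"linear":[0,0,0],"dr":[0,0,0],"jaw":60}]'; python3 -m pendant '[{"linear":[0,0,0],"dr":[0,0,0],"jaw":60}]'
```

```text
time: 4.3
tool_pos: [0.5551, 0.3492, -0.0074]
tcp_rot: [[0.266, 0.964, 0.002], [0.964, -0.266, 0.001], [0.002, 0.002, -1.0]]
force: [0.8, -0.5, 0.6]
grip_width: 0.062
time: 4.38
tool_pos: [0.5549, 0.3491, -0.0077]
tcp_rot: [[0.266, 0.964, 0.002], [0.964, -0.266, 0.001], [0.002, 0.002, -1.0]]
force: [0.0, -0.3, -0.3]
grip_width: 0.0608
time: 4.47
tool_pos: [0.5549, 0.3492, -0.0077]
tcp_rot: [[0.266, 0.964, 0.002], [0.964, -0.266, 0.001], [0.002, 0.002, -1.0]]
force: [0.3, 1.2, -0.3]
grip_width: 0.0603
time: 4.55
tool_pos: [0.555, 0.3492, -0.0076]
tcp_rot: [[0.266, 0.964, 0.002], [0.964, -0.266, 0.001], [0.002, 0.002, -1.0]]
force: [-0.5, -0.2, -0.3]
grip_width: 0.0601
```

```bash
for i in 1; do python3 -m pendant '[{"linear":[0,0,0],"dr":[0,0,0],"jaw":59}]'; python3 -m pendant '[{"linear":[0,0,0],"dr":[0,0,0],"jaw":59}]'; python3 -m pendant '[{"linear":[0,0,0],"dr":[0,0,0],"jaw":58}]'; python3 -m pendant '[{"linear":[0,0,0],"dr":[0,0,0],"jaw":58}]'; done | grep -v rot
```

```text
time: 4.63
tool_pos: [0.5549, 0.3492, -0.0075]
force: [0.0, -0.1, 0.7]
grip_width: 0.0587
time: 4.72
tool_pos: [0.555, 0.3493, -0.0075]
force: [-0.5, -0.0, 0.9]
grip_width: 0.059
time: 4.8
tool_pos: [0.5551, 0.3493, -0.0074]
force: [0.2, 0.3, -0.3]
grip_width: 0.0577
time: 4.88
tool_pos: [0.5551, 0.3493, -0.0073]
force: [0.3, -0.6, -0.6]
grip_width: 0.0579
```

```bash
for i in 1; do python3 -m pendant '[{"linear":[0,0,0],"dr":[0,0,0],"jaw":57}]'; python3 -m pendant '[{"linear":[0,0,0],"dr":[0,0,0],"jaw":57}]'; python3 -m pendant '[{"linear":[0,0,0],"dr":[0,0,0],"jaw":57}]'; python3 -m pendant '[{"linear":[0,0,0],"dr":[0,0,0],"jaw":56.4}]'; python3 -m pendant '[{"linear":[0,0,0],"dr":[0,0,0],"jaw":56.4}]';  done | grep -v rot
```

```text
time: 4.97
tool_pos: [0.5551, 0.3493, -0.0073]
force: [0.4, 0.4, -0.6]
grip_width: 0.0571
time: 5.05
tool_pos: [0.5552, 0.3493, -0.0073]
force: [-0.6, 0.7, -0.2]
grip_width: 0.0573
time: 5.13
tool_pos: [0.5552, 0.3493, -0.0073]
force: [-0.9, -0.1, 0.4]
grip_width: 0.0572
time: 5.22
tool_pos: [0.5551, 0.3492, -0.0073]
force: [0.1, -0.5, -0.1]
grip_width: 0.0567
time: 5.3
tool_pos: [0.5551, 0.3492, -0.0073]
force: [-0.9, -0.4, 0.3]
grip_width: 0.0564
```

```bash
for i in 1; do python3 -m pendant '[{"linear":[0,0,0],"dr":[0,0,0],"jaw":55.8}]'; python3 -m pendant '[{"linear":[0,0,0],"dr":[0,0,0],"jaw":55.8}]'; python3 -m pendant '[{"linear":[0,0,0],"dr":[0,0,0],"jaw":55.2}]'; python3 -m pendant '[{"linear":[0,0,0],"dr":[0,0,0],"jaw":55.2}]'; python3 -m pendant '[{"linear":[0,0,0],"dr":[0,0,0],"jaw":54.6}]';python3 -m pendant '[{"linear":[0,0,0],"dr":[0,0,0],"jaw":54.6}]';  done | grep -v rot
```

```text
time: 5.38
tool_pos: [0.5551, 0.349, -0.0073]
force: [-0.5, -0.2, -0.3]
grip_width: 0.0557
time: 5.47
tool_pos: [0.5551, 0.349, -0.0073]
force: [-0.1, -1.0, 0.1]
grip_width: 0.0556
time: 5.55
tool_pos: [0.5551, 0.3489, -0.0073]
force: [-0.2, -0.1, 0.8]
grip_width: 0.0553
time: 5.63
tool_pos: [0.5551, 0.3489, -0.0073]
force: [-1.3, 0.2, 0.5]
grip_width: 0.0554
time: 5.72
tool_pos: [0.5551, 0.3487, -0.0073]
force: [-1.3, -1.6, 0.5]
grip_width: 0.0548
time: 5.8
tool_pos: [0.5551, 0.3488, -0.0073]
force: [0.5, -0.1, -0.1]
grip_width: 0.0547
```

```bash
for i in 1; do python3 -m pendant '[{"linear":[-0.1,-0.3,0.1],"dr":[0,0,0],"jaw":54}]'; python3 -m pendant '[{"linear":[0,0,0],"dr":[0,0,0],"jaw":54}]'; python3 -m pendant '[{"linear":[-0.1,-0.3,0.1],"dr":[0,0,0],"jaw":53.4}]'; python3 -m pendant '[{"linear":[0,0,0],"dr":[0,0,0],"jaw":53.4}]';  done | grep -v rot
python3 - <<'E'
from h import *
img,K,E=grab("wrist")
cv2.imwrite("pics/w7c.png",cv2.resize(img[180:384,120:400],None,fx=2.8,fy=2.8,interpolation=cv2.INTER_NEAREST)[:,:,::-1])
E
```

```text
time: 5.88
tool_pos: [0.555, 0.3485, -0.0072]
force: [0.3, -0.3, 0.3]
grip_width: 0.0539
time: 5.97
tool_pos: [0.555, 0.3486, -0.0072]
force: [0.6, 0.3, -0.1]
grip_width: 0.0543
time: 6.05
tool_pos: [0.555, 0.3483, -0.0071]
force: [1.0, 0.7, -0.9]
grip_width: 0.053
time: 6.13
tool_pos: [0.5549, 0.3484, -0.0071]
force: [0.2, -0.4, -0.2]
grip_width: 0.0535
```

View pics/w7c.png

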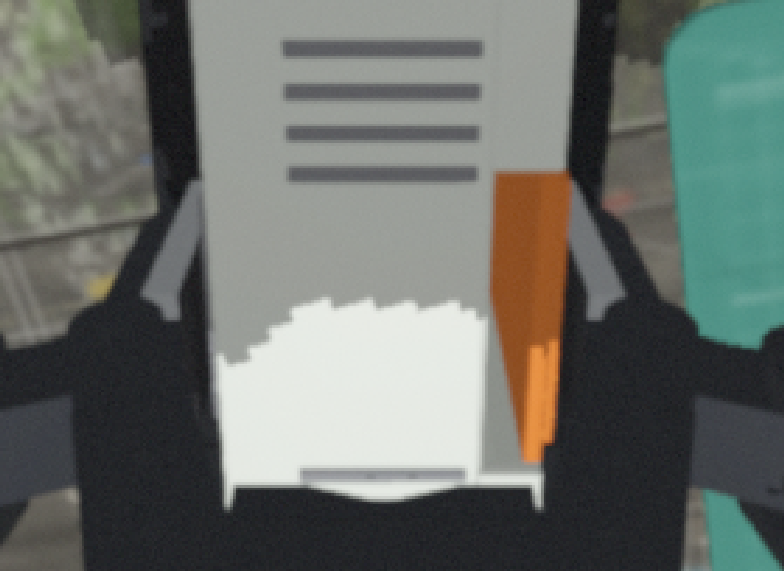

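```bash
for i in 1; do python3 -m pendant '[{"linear":[-0.1,-0.3,0.1],"dr":[0,0,0],"jaw":52.8}]'; python3 -m pendant '[{"linear":[0,0,0],"dr":[0,0,0],"jaw":52.8}]'; python3 -m pendant '[{"linear":[-0.1,-0.3,0.1],"dr":[0,0,0],"jaw":52.2}]'; python3 -m pendant '[{"linear":[0,0,0],"dr":[0,0,0],"jaw":52.2}]';python3 -m pendant '[{"linear":[0,0,0],"dr":[0,0,0],"jaw":52.2}]';  done | grep -v rot
```

```text
time: 6.27
tool_pos: [0.5548, 0.348, -0.007]
force: [-0.3, 0.0, 0.3]
grip_width: 0.0531
time: 6.35
tool_pos: [0.5548, 0.3481, -0.007]
force: [-0.5, -0.5, 0.1]
grip_width: 0.0526
time: 6.43
tool_pos: [0.5547, 0.3478, -0.0068]
force: [-0.3, 0.6, -1.1]
grip_width: 0.0521
time: 6.52
tool_pos: [0.5547, 0.3478, -0.0068]
force: [1.0, -0.2, -0.7]
grip_width: 0.0524
time: 6.6
tool_pos: [0.5547, 0.3478, -0.0069]
force: [-0.0, -0.0, 0.6]
grip_width: 0.0524
```

Run:
```python
from h import *
img,K,E=grab("wrist")
cv2.imwrite("pics/w8c.png",cv2.resize(img[180:384,120:400],None,fx=2.8,fy=2.8,interpolation=cv2.INTER_NEAREST)[:,:,::-1])
```

```text
(no output)
```

View pics/w8c.png

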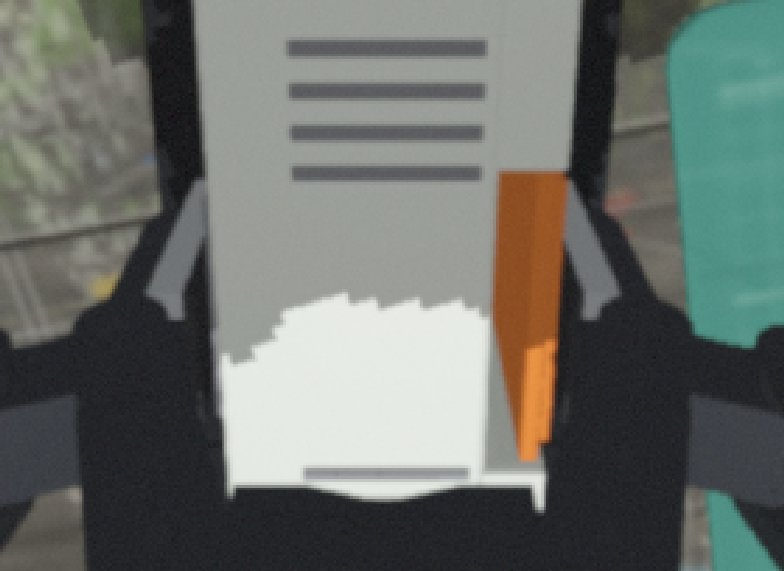

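Against the white edge the tab now shows 69 crop pixels wide, down from 78. That is about 1.3 mm pressed at a width of 52.4 mm, with the net force balanced. I'll press on by about 3 mm, shifting towards -y.

```bash
for i in 1; do python3 -m pendant '[{"linear":[-0.1,-0.3,0.1],"dr":[0,0,0],"jaw":51.6}]'; python3 -m pendant '[{"linear":[0,0,0],"dr":[0,0,0],"jaw":51.6}]'; python3 -m pendant '[{"linear":[-0.1,-0.3,0.1],"dr":[0,0,0],"jaw":51}]'; python3 -m pendant '[{"linear":[0,0,0],"dr":[0,0,0],"jaw":51}]';python3 -m pendant '[{"linear":[-0.1,-0.3,0.1],"dr":[0,0,0],"jaw":50.4}]'; python3 -m pendant '[{"linear":[0,0,0],"dr":[0,0,0],"jaw":50.4}]';  done | grep -v rot
python3 - <<'E'
from h import *
img,K,E=grab("wrist")
cv2.imwrite("pics/w9c.png",cv2.resize(img[180:384,120:400],None,fx=2.8,fy=2.8,interpolation=cv2.INTER_NEAREST)[:,:,::-1])
E
```

```text
time: 6.73
tool_pos: [0.5547, 0.3476, -0.0067]
force: [-0.1, 0.5, -1.5]
grip_width: 0.0519
time: 6.82
tool_pos: [0.5547, 0.3476, -0.0067]
force: [0.4, -0.8, -0.2]
grip_width: 0.0519
time: 6.9
tool_pos: [0.5546, 0.3473, -0.0066]
force: [0.1, 0.6, -0.1]
grip_width: 0.0513
time: 6.98
tool_pos: [0.5546, 0.3473, -0.0066]
force: [0.1, -0.9, 0.2]
grip_width: 0.0509
time: 7.07
tool_pos: [0.5545, 0.3471, -0.0064]
force: [0.3, 0.2, -1.3]
grip_width: 0.0507
time: 7.15
tool_pos: [0.5545, 0.347, -0.0064]
force: [0.1, -0.1, 0.6]
grip_width: 0.0507
```

View pics/w9c.png

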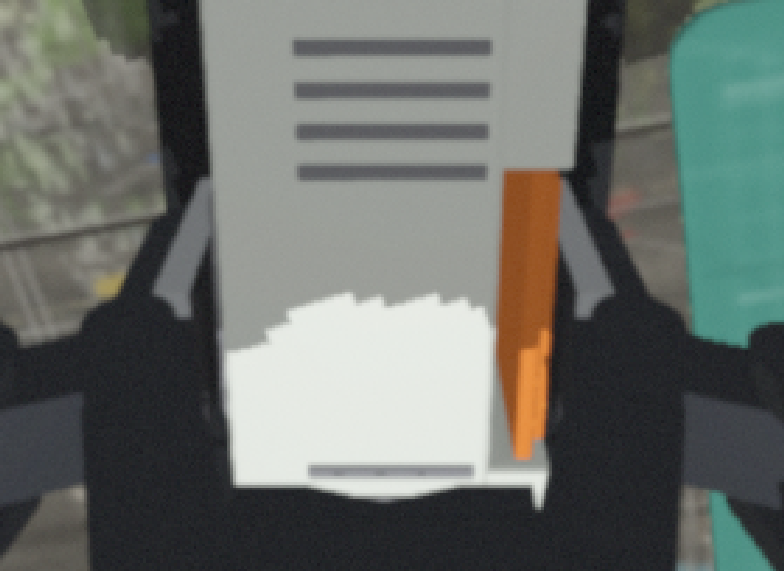

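```bash
for i in 1; do python3 -m pendant '[{"linear":[-0.1,-0.3,0.1],"dr":[0,0,0],"jaw":49.8}]'; python3 -m pendant '[{"linear":[0,0,0],"dr":[0,0,0],"jaw":49.8}]'; python3 -m pendant '[{"linear":[-0.1,-0.3,0.1],"dr":[0,0,0],"jaw":49.3}]'; python3 -m pendant '[{"linear":[0,0,0],"dr":[0,0,0],"jaw":49.3}]'; python3 -m pendant '[{"linear":[0,0,0],"dr":[0,0,0],"jaw":49.3}]';  done | grep -v rot
python3 - <<'E'
from h import *
img,K,E=grab("wrist")
cv2.imwrite("pics/w10c.png",cv2.resize(img[180:384,120:400],None,fx=2.8,fy=2.8,interpolation=cv2.INTER_NEAREST)[:,:,::-1])
E
```

```text
time: 7.28
tool_pos: [0.5544, 0.3468, -0.0063]
force: [-0.1, -0.1, -0.5]
grip_width: 0.0501
time: 7.37
tool_pos: [0.5544, 0.3469, -0.0063]
force: [1.0, -1.1, -0.1]
grip_width: 0.0499
time: 7.45
tool_pos: [0.5543, 0.3466, -0.0062]
force: [0.1, -0.2, -0.9]
grip_width: 0.0494
time: 7.53
tool_pos: [0.5544, 0.3466, -0.0062]
force: [-0.6, 0.3, 1.5]
grip_width: 0.0497
time: 7.62
tool_pos: [0.5544, 0.3466, -0.0062]
force: [0.0, 0.5, -0.4]
grip_width: 0.0498
```

View pics/w10c.png

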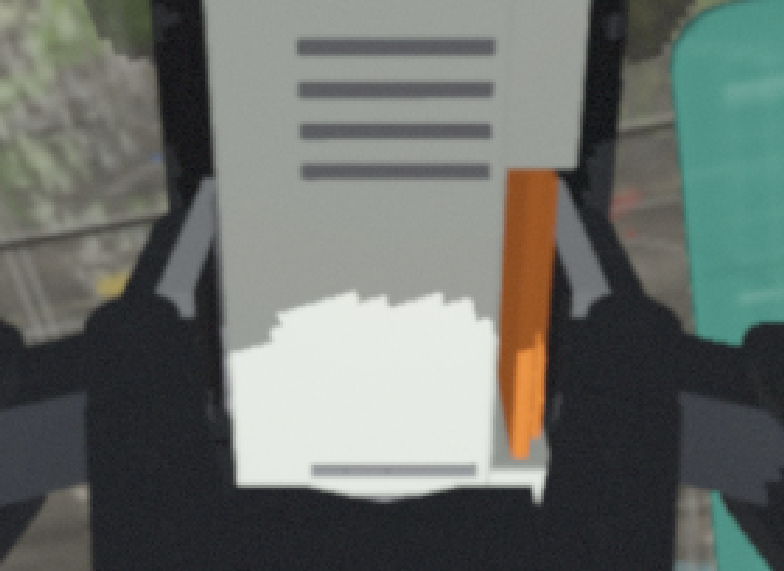

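```bash
for i in 1; do python3 -m pendant '[{"linear":[0,-0.1,0],"dr":[0,0,0],"jaw":49}]'; python3 -m pendant '[{"linear":[0,0,0.8],"dr":[0,0,0],"jaw":49}]'; python3 -m pendant '[{"linear":[0,0,0.8],"dr":[0,0,0],"jaw":49}]'; python3 -m pendant '[{"linear":[0,0,0.8],"dr":[0,0,0],"jaw":49}]'; done | grep -v rot
```

```text
time: 7.75
tool_pos: [0.5543, 0.3465, -0.0062]
force: [-1.2, -0.4, 1.5]
grip_width: 0.049
time: 7.83
tool_pos: [0.5541, 0.3465, -0.0056]
force: [-0.3, -0.2, -1.3]
grip_width: 0.0496
time: 7.92
tool_pos: [0.554, 0.3464, -0.0049]
force: [0.3, 0.0, -0.3]
grip_width: 0.0493
time: 8.0
tool_pos: [0.5538, 0.3463, -0.0042]
force: [0.9, 0.2, -2.2]
grip_width: 0.0491
```

```bash
for i in 1; do python3 -m pendant '[{"linear":[0,0,1.2],"dr":[0,0,0],"jaw":49}]'; python3 -m pendant '[{"linear":[0,0,1.5],"dr":[0,0,0],"jaw":49}]'; python3 -m pendant '[{"linear":[0.2,0,1.5],"dr":[0,0,0],"jaw":49}]';python3 -m pendant '[{"linear":[0.2,0,1.5],"dr":[0,0,0],"jaw":49}]';python3 -m pendant '[{"linear":[0.2,0,1.5],"dr":[0,0,0],"jaw":49}]'; done
python3 - <<'E'
from h import *
img,K,E=grab("scene")
cv2.imwrite("pics/s11c.png",cv2.resize(img[130:210,150:260],None,fx=7,fy=7,interpolation=cv2.INTER_NEAREST)[:,:,::-1])
E
```

```text
time: 8.08
tool_pos: [0.5538, 0.3463, -0.0031]
tcp_rot: [[0.266, 0.964, 0.002], [0.964, -0.266, 0.002], [0.002, 0.001, -1.0]]
force: [0.5, 0.2, -1.7]
grip_width: 0.0492
time: 8.17
tool_pos: [0.5538, 0.3462, -0.0016]
tcp_rot: [[0.266, 0.964, 0.002], [0.964, -0.266, 0.001], [0.002, 0.001, -1.0]]
force: [1.2, -0.5, -2.0]
grip_width: 0.0493
time: 8.25
tool_pos: [0.5539, 0.3462, -0.0001]
tcp_rot: [[0.266, 0.964, 0.002], [0.964, -0.266, 0.001], [0.002, 0.001, -1.0]]
force: [-0.7, 0.6, -0.5]
grip_width: 0.0493
time: 8.33
tool_pos: [0.554, 0.3462, 0.0016]
tcp_rot: [[0.266, 0.964, 0.002], [0.964, -0.266, 0.001], [0.002, 0.001, -1.0]]
force: [-0.1, 0.6, -2.0]
grip_width: 0.0494
time: 8.42
tool_pos: [0.5542, 0.3462, 0.0033]
tcp_rot: [[0.266, 0.964, 0.002], [0.964, -0.266, 0.001], [0.002, 0.001, -1.0]]
force: [-0.0, 0.1, -1.3]
grip_width: 0.0492
```

View pics/s11c.png

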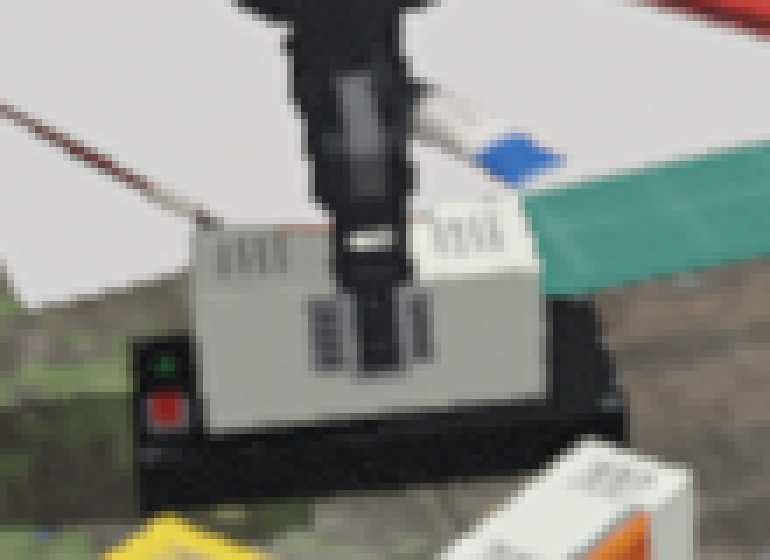

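```bash
for i in 1; do python3 -m pendant '[{"linear":[0,0,3],"dr":[0,0,0],"jaw":49},{"linear":[0,0,4],"dr":[0,0,0],"jaw":49},{"linear":[0,0,5],"dr":[0,0,0],"jaw":49},{"linear":[0,0,6],"dr":[0,0,0],"jaw":49},{"linear":[0,0,8],"dr":[0,0,0],"jaw":49}]'; python3 -m pendant '[{"linear":[0,0,10],"dr":[0,0,0],"jaw":49},{"linear":[0,0,10],"dr":[0,0,0],"jaw":49},{"linear":[0,0,10],"dr":[0,0,0],"jaw":49},{"linear":[0,0,8],"dr":[0,0,0],"jaw":49},{"linear":[0,0,5],"dr":[0,0,0],"jaw":49}]';python3 -m pendant '[{"linear":[0,0,0],"dr":[0,0,0],"jaw":49}]'; done
python3 - <<'E'
from h import *
img,K,E=grab("scene"); cv2.imwrite("pics/s12.png",img[:,:,::-1])
img,K,E=grab("top"); cv2.imwrite("pics/t12.png",img[:,:,::-1])
E
```

```text
time: 8.88
tool_pos: [0.5535, 0.3457, 0.0305]
tcp_rot: [[0.266, 0.964, -0.0], [0.964, -0.266, 0.0], [0.0, -0.0, -1.0]]
force: [-1.0, 0.5, -1.6]
grip_width: 0.0489
time: 9.3
tool_pos: [0.5543, 0.3463, 0.0805]
tcp_rot: [[0.266, 0.964, 0.002], [0.964, -0.266, 0.002], [0.003, 0.002, -1.0]]
force: [0.5, 0.4, -1.8]
grip_width: 0.0491
time: 9.38
tool_pos: [0.5551, 0.3469, 0.0824]
tcp_rot: [[0.266, 0.964, 0.004], [0.964, -0.266, 0.004], [0.005, 0.003, -1.0]]
force: [-0.4, -0.0, -1.2]
grip_width: 0.0492
```

View pics/s12.png

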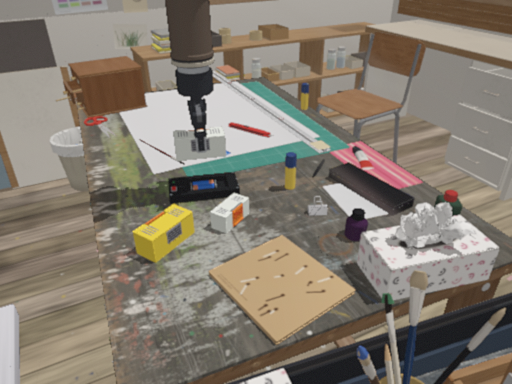

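View pics/t12.png

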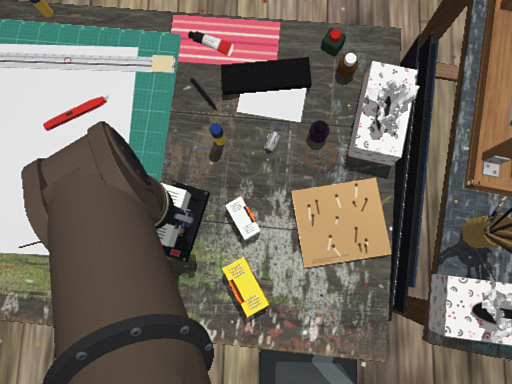

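Run:
```python
from h import *
o=bot.get_obs()
for n,roi in [("top",(172,275,284,396)),("scene",(230,342,200,362))]:
    img,K,E=grab(n)
    hsv=cv2.cvtColor(img,cv2.COLOR_RGB2HSV).astype(int);H,S,V=hsv[...,0],hsv[...,1],hsv[...,2]
    m=np.zeros(H.shape,np.uint8); r=np.s_[roi[0]:roi[1],roi[2]:roi[3]]
    m[r]=((H>10)&(H<24)&(S>70)&(V>130))[r]
    m=cv2.morphologyEx(m,cv2.MORPH_OPEN,np.ones((3,3)))
    m=cv2.morphologyEx(m,cv2.MORPH_CLOSE,np.ones((9,9)))
    c=biggest(m)[0]; h=cv2.convexHull(c)
    q=cv2.approxPolyDP(h,6,True)[:,0]; print(n,q.tolist())
    print(rect(c,K,E,.009), ray(q,K,E,.009)[:,:2].round(4).tolist(), ray(q,K,E,.009)[:,:2].mean(0))
    vis=img.copy(); cv2.drawContours(vis,[c],-1,(255,0,0),1); cv2.imwrite(f"pics/{n}_pad.png",cv2.resize(vis[roi[0]-10:roi[1]+10,roi[2]-10:roi[3]+10],None,fx=3.5,fy=3.5)[:,:,::-1])
```

```text
top [[375, 178], [390, 254], [304, 267], [292, 191]]
((560.6, -4.3), (170.2, 191.0), 10.3) [[0.659, -0.0812], [0.4933, -0.1098], [0.4607, 0.0739], [0.6258, 0.1018]] [ 0.55969146 -0.0038033 ]
scene [[283, 236], [354, 293], [276, 341], [209, 271]]
((561.3, -7.7), (172.5, 200.5), 10.5) [[0.6273, 0.0996], [0.6549, -0.0873], [0.4943, -0.1119], [0.4615, 0.0724]] [ 0.55948853 -0.00680269]
```

View pics/top_pad.png

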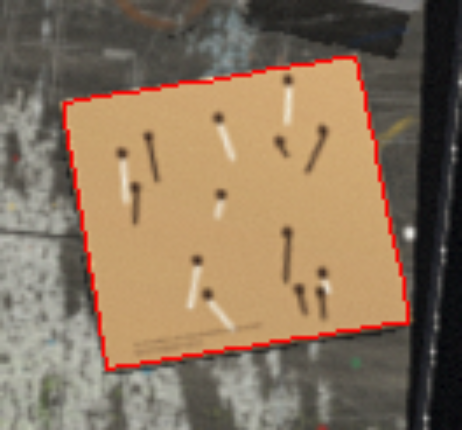

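```bash
python3 -m pendant '[{"linear":[0,-6,0],"dr":[-0.1,0.1,0],"jaw":49},{"linear":[0,-12,0],"dr":[0,0,0],"jaw":49},{"linear":[0,-18,0],"dr":[0,0,0],"jaw":49},{"linear":[0,-22,0],"dr":[0,0,0],"jaw":49},{"linear":[0,-24,0],"dr":[0,0,0],"jaw":49}]'; python3 -m pendant '[{"linear":[0,-24,0],"dr":[0,0,0],"jaw":49},{"linear":[0,-24,0],"dr":[0,0,0],"jaw":49},{"linear":[0,-24,0],"dr":[0,0,0],"jaw":49},{"linear":[0,-24,0],"dr":[0,0,0],"jaw":49},{"linear":[0,-24,0],"dr":[0,0,0],"jaw":49}]'
```

```text
time: 10.0
tool_pos: [0.5507, 0.2629, 0.0769]
tcp_rot: [[0.259, 0.966, -0.004], [0.966, -0.259, -0.0], [-0.002, -0.004, -1.0]]
force: [-0.1, -0.9, -1.0]
grip_width: 0.0494
time: 10.42
tool_pos: [0.5476, 0.1259, 0.0757]
tcp_rot: [[0.264, 0.964, -0.007], [0.964, -0.264, -0.005], [-0.007, -0.005, -1.0]]
force: [0.3, 0.2, -0.9]
grip_width: 0.0493
```

Passing over the decoy the cover's underside was at about 90 mm. Continuing to the pad.

```bash
python3 -m pendant '[{"linear":[2,-24,0],"dr":[0.2,-0.2,0],"jaw":49},{"linear":[3,-24,0],"dr":[0.1,-0.1,0],"jaw":49},{"linear":[3,-22,0],"dr":[0.1,-0.1,0],"jaw":49},{"linear":[2,-16,0],"dr":[0,0,0],"jaw":49},{"linear":[2,-10,0],"dr":[0,0,0],"jaw":49}]'; python3 -m pendant '[{"linear":[0,-6,0],"dr":[0,0,0],"jaw":49},{"linear":[0,0,0],"dr":[0,0,0],"jaw":49},{"linear":[0,0,0],"dr":[0,0,0],"jaw":49}]'
```

```text
time: 10.83
tool_pos: [0.5539, 0.0094, 0.075]
tcp_rot: [[0.277, 0.961, -0.003], [0.961, -0.277, -0.004], [-0.004, -0.002, -1.0]]
force: [-0.1, -0.2, -2.2]
grip_width: 0.0492
time: 11.08
tool_pos: [0.5523, -0.0028, 0.0749]
tcp_rot: [[0.284, 0.959, -0.004], [0.959, -0.284, -0.005], [-0.006, -0.003, -1.0]]
force: [0.8, 1.0, -1.9]
grip_width: 0.0492
```

```bash
python3 -m pendant '[{"linear":[6,-3,0],"dr":[0.3,-0.25,0],"jaw":49},{"linear":[5,-2,-6],"dr":[0,0,0],"jaw":49},{"linear":[0,0,-12],"dr":[0,0,0],"jaw":49},{"linear":[0,0,-14],"dr":[0,0,0],"jaw":49},{"linear":[0,0,-10],"dr":[0,0,0],"jaw":49}]'; python3 -m pendant '[{"linear":[0,0,-6],"dr":[0,0,0],"jaw":49},{"linear":[0,0,0],"dr":[0,0,0],"jaw":49},{"linear":[0,0,0],"dr":[0,0,0],"jaw":49}]'
python3 - <<'E'
from h import *
img,K,E=grab("scene"); cv2.imwrite("pics/s13c.png",cv2.resize(img[170:350,190:380],None,fx=3.3,fy=3.3)[:,:,::-1])
img,K,E=grab("wrist"); cv2.imwrite("pics/w13.png",img[:,:,::-1])
E
```

```text
time: 11.5
tool_pos: [0.5678, -0.0028, 0.0328]
tcp_rot: [[0.276, 0.961, 0.006], [0.961, -0.276, 0.004], [0.005, 0.005, -1.0]]
force: [0.0, -0.4, -0.9]
grip_width: 0.0494
time: 11.75
tool_pos: [0.5668, -0.0007, 0.0231]
tcp_rot: [[0.273, 0.962, 0.002], [0.962, -0.273, 0.004], [0.004, 0.001, -1.0]]
force: [0.2, -0.0, -0.5]
grip_width: 0.0491
```

View pics/s13c.png

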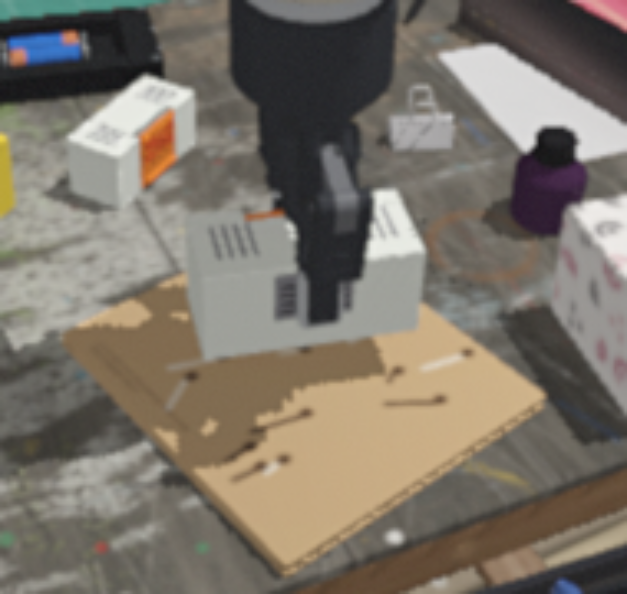

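View pics/w13.png

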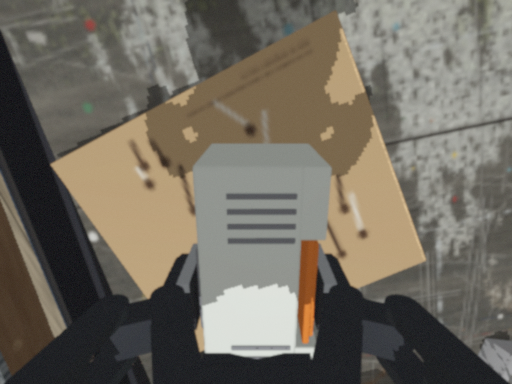

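```bash
python3 -m pendant '[{"linear":[-5.5,-5.5,-4],"dr":[-0.2,0.15,0],"jaw":49},{"linear":[0,0,-4],"dr":[0,0,0],"jaw":49}]'; python3 -m pendant '[{"linear":[0,0,0],"dr":[0,0,0],"jaw":49}]';python3 -m pendant '[{"linear":[0,0,0],"dr":[0,0,0],"jaw":49}]'
```

```text
time: 12.02
tool_pos: [0.5623, -0.0067, 0.0168]
tcp_rot: [[0.273, 0.962, 0.003], [0.962, -0.273, 0.0], [0.001, 0.003, -1.0]]
force: [-1.0, -0.6, -0.1]
grip_width: 0.0489
time: 12.1
tool_pos: [0.562, -0.0068, 0.0165]
tcp_rot: [[0.273, 0.962, 0.003], [0.962, -0.273, 0.0], [0.001, 0.003, -1.0]]
force: [0.4, 0.4, -1.6]
grip_width: 0.0493
time: 12.18
tool_pos: [0.5619, -0.0072, 0.0166]
tcp_rot: [[0.274, 0.962, 0.003], [0.962, -0.274, 0.0], [0.001, 0.003, -1.0]]
force: [0.5, -0.5, -1.5]
grip_width: 0.0492
```

```bash
for i in 1; do python3 -m pendant '[{"linear":[0,0,-4],"dr":[0,0.1,0],"jaw":49},{"linear":[0,0,-4],"dr":[0,0,0],"jaw":49},{"linear":[0,0,-3],"dr":[0,0,0],"jaw":49}]'; python3 -m pendant '[{"linear":[0,0,-2],"dr":[0,0,0],"jaw":49}]'; python3 -m pendant '[{"linear":[0,0,-1.5],"dr":[0,0,0],"jaw":49}]'; python3 -m pendant '[{"linear":[0,0,0],"dr":[0,0,0],"jaw":49}]'; done
```

```text
time: 12.43
tool_pos: [0.5627, -0.0073, 0.0057]
tcp_rot: [[0.274, 0.962, 0.003], [0.962, -0.274, 0.0], [0.001, 0.003, -1.0]]
force: [-0.3, -0.8, -1.9]
grip_width: 0.0496
time: 12.52
tool_pos: [0.5626, -0.0072, 0.0032]
tcp_rot: [[0.274, 0.962, 0.003], [0.962, -0.274, 0.0], [0.001, 0.002, -1.0]]
force: [-0.1, 0.4, -1.1]
grip_width: 0.0493
time: 12.6
tool_pos: [0.5625, -0.0072, 0.0013]
tcp_rot: [[0.274, 0.962, 0.002], [0.962, -0.274, 0.0], [0.001, 0.002, -1.0]]
force: [0.0, -0.3, -1.6]
grip_width: 0.0489
time: 12.68
tool_pos: [0.5622, -0.0072, 0.0008]
tcp_rot: [[0.274, 0.962, 0.002], [0.962, -0.274, 0.0], [0.001, 0.001, -1.0]]
force: [0.5, 1.1, -2.2]
grip_width: 0.0494
```

```bash
for i in 1 ; do python3 -m pendant '[{"linear":[0,0,-1.5],"dr":[0,0,0],"jaw":49}]'; python3 -m pendant '[{"linear":[0,0,-1.2],"dr":[0,0,0],"jaw":49}]'; python3 -m pendant '[{"linear":[0,0,-1],"dr":[0,0,0],"jaw":49}]'; python3 -m pendant '[{"linear":[0,0,-0.8],"dr":[0,0,0],"jaw":49}]'; python3 -m pendant '[{"linear":[0,0,0],"dr":[0,0,0],"jaw":49}]'; done | grep -v rot
```

```text
time: 12.77
tool_pos: [0.5624, -0.0072, -0.0007]
force: [0.3, -0.2, -1.8]
grip_width: 0.0491
time: 12.85
tool_pos: [0.5624, -0.0071, -0.0021]
force: [-0.1, -0.2, -0.8]
grip_width: 0.0489
time: 12.93
tool_pos: [0.5624, -0.0071, -0.0032]
force: [-0.3, 0.1, -0.5]
grip_width: 0.0493
time: 13.02
tool_pos: [0.5624, -0.0071, -0.004]
force: [-0.2, 0.1, -1.1]
grip_width: 0.0492
time: 13.1
tool_pos: [0.5624, -0.0071, -0.0042]
force: [-0.1, -0.9, -1.6]
grip_width: 0.0496
```

```bash
for i in 1 ; do python3 -m pendant '[{"linear":[0,0,-0.6],"dr":[0,0,0],"jaw":49}]'; python3 -m pendant '[{"linear":[0,0,-0.6],"dr":[0,0,0],"jaw":49}]'; python3 -m pendant '[{"linear":[0,0,-0.6],"dr":[0,0,0],"jaw":49}]';  python3 -m pendant '[{"linear":[0,0,0],"dr":[0,0,0],"jaw":49}]'; done | grep -v rot
python3 - <<'E'
from h import *
img,K,E=grab("scene"); cv2.imwrite("pics/s14c.png",cv2.resize(img[190:310,210:350],None,fx=4.5,fy=4.5)[:,:,::-1])
E
```

```text
time: 13.18
tool_pos: [0.5625, -0.0071, -0.0047]
force: [-0.4, 0.4, -1.9]
grip_width: 0.0493
time: 13.27
tool_pos: [0.5625, -0.0071, -0.0053]
force: [-1.9, -1.3, 5.5]
grip_width: 0.0494
time: 13.35
tool_pos: [0.5625, -0.0071, -0.0054]
force: [-4.4, -0.2, 14.2]
grip_width: 0.049
time: 13.43
tool_pos: [0.5626, -0.0071, -0.0051]
force: [-0.3, 0.1, -1.0]
grip_width: 0.0489
```

View pics/s14c.png

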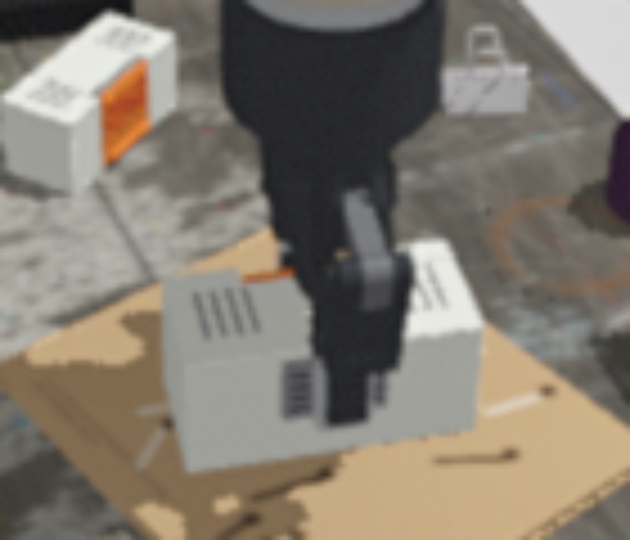

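```bash
for i in 1 ; do python3 -m pendant '[{"linear":[0.1,0.4,-0.2],"dr":[0,0,0],"jaw":50.2}]'; python3 -m pendant '[{"linear":[0.2,0.6,-0.2],"dr":[0,0,0],"jaw":51.6}]'; python3 -m pendant '[{"linear":[0.2,0.6,-0.2],"dr":[0,0,0],"jaw":53}]';  python3 -m pendant '[{"linear":[0.1,0.5,-0.2],"dr":[0,0,0],"jaw":54.5}]';python3 -m pendant '[{"linear":[0,0,0],"dr":[0,0,0],"jaw":58},{"linear":[0,0,0],"dr":[0,0,0],"jaw":64},{"linear":[0,0,0],"dr":[0,0,0],"jaw":68}]'; done | grep -v rot
python3 - <<'E'
from h import *
img,K,E=grab("wrist"); cv2.imwrite("pics/w15.png",img[:,:,::-1])
E
```

```text
time: 13.57
tool_pos: [0.5629, -0.0068, -0.0053]
force: [-0.3, -0.3, -1.3]
grip_width: 0.0507
time: 13.65
tool_pos: [0.5631, -0.0062, -0.0055]
force: [0.4, -0.0, -2.4]
grip_width: 0.0516
time: 13.73
tool_pos: [0.5633, -0.0056, -0.0058]
force: [0.1, -0.0, -1.5]
grip_width: 0.053
time: 13.82
tool_pos: [0.5636, -0.0051, -0.006]
force: [-0.1, 0.2, 1.2]
grip_width: 0.0544
time: 14.07
tool_pos: [0.5639, -0.0047, -0.006]
force: [0.1, 0.4, -0.6]
grip_width: 0.068
```

View pics/w15.png

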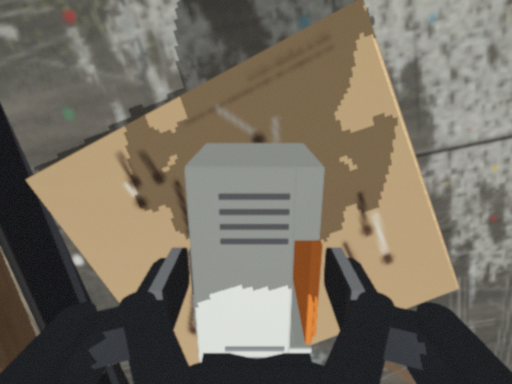

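Both fingers are clear of the cover, with a gap on each side and the tab sprung back out. I'll rise straight up and check the placing.

```bash
python3 -m pendant '[{"linear":[0,0,3],"dr":[0,0,0],"jaw":74},{"linear":[0,0,8],"dr":[0,0,0],"jaw":80},{"linear":[0,0,15],"dr":[0,0,0],"jaw":80},{"linear":[0,0,25],"dr":[0,0,0],"jaw":80},{"linear":[0,0,30],"dr":[0,0,0],"jaw":80}]' ; python3 -m pendant '[{"linear":[0,0,30],"dr":[0,0,0],"jaw":80},{"linear":[0,0,30],"dr":[0,0,0],"jaw":80},{"linear":[0,0,25],"dr":[0,0,0],"jaw":80},{"linear":[-20,0,10],"dr":[0,0,0],"jaw":80},{"linear":[-30,0,0],"dr":[0,0,0],"jaw":80}]' ; python3 -m pendant '[{"linear":[-30,20,0],"dr":[0,0,0],"jaw":80},{"linear":[-30,20,0],"dr":[0,0,0],"jaw":80},{"linear":[-30,20,0],"dr":[0,0,0],"jaw":80},{"linear":[-15,10,0],"dr":[0,0,0],"jaw":80},{"linear":[0,0,0],"dr":[0,0,0],"jaw":80}]'
python3 - <<'E'
from h import *
for n in ("top","scene","wrist"):
    img,K,E=grab(n); cv2.imwrite(f"pics/{n}16.png",img[:,:,::-1])
E
```

```text
time: 14.53
tool_pos: [0.5591, -0.0051, 0.0737]
tcp_rot: [[0.274, 0.962, -0.007], [0.962, -0.274, -0.001], [-0.003, -0.007, -1.0]]
force: [0.2, 0.5, -0.5]
grip_width: 0.0799
time: 14.95
tool_pos: [0.5147, -0.0053, 0.1829]
tcp_rot: [[0.275, 0.962, 0.007], [0.962, -0.275, 0.0], [0.002, 0.006, -1.0]]
force: [-0.5, -1.3, -0.1]
grip_width: 0.0803
time: 15.37
tool_pos: [0.4018, 0.0641, 0.1882]
tcp_rot: [[0.279, 0.96, 0.013], [0.96, -0.279, 0.001], [0.004, 0.013, -1.0]]
force: [0.3, -0.0, -0.2]
grip_width: 0.0801
```

View pics/top16.png

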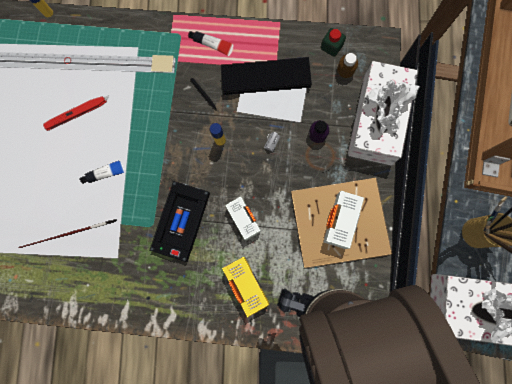

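View pics/scene16.png

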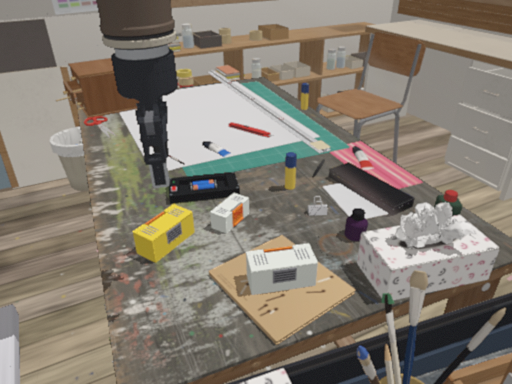

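Run:
```python
from h import *
for n,roi in (("top",(183,255,322,370)),("scene",(238,300,242,322))):
    img,K,E=grab(n)
    hsv=cv2.cvtColor(img,cv2.COLOR_RGB2HSV).astype(int);H,S,V=hsv[...,0],hsv[...,1],hsv[...,2]
    m=np.zeros(H.shape,np.uint8); r=np.s_[roi[0]:roi[1],roi[2]:roi[3]]
    m[r]=((V>(185 if n=="top" else 195))&(S<45))[r]
    m=cv2.morphologyEx(m,cv2.MORPH_CLOSE,np.ones((5,5)))
    print(n,rect(biggest(m)[0],K,E,.061))
o=cv2.imread("pics/top0.png").astype(int); a=cv2.imread("pics/top16.png").astype(int)
d=(abs(o-a).max(2)>50).astype(np.uint8); d=cv2.morphologyEx(d,cv2.MORPH_OPEN,np.ones((2,2)))
for c in biggest(d,12):
    if cv2.contourArea(c)>4: print(cv2.boundingRect(c),cv2.contourArea(c))
print(bot.get_obs()["time"])
```

```text
top ((568.4, -7.1), (49.8, 123.0), 74.1)
scene ((561.6, -5.0), (51.9, 109.8), 73.1)
(321, 192, 44, 68) 1685.5
(279, 290, 66, 64) 1476.5
(157, 192, 42, 57) 1374.5
(348, 361, 10, 23) 134.0
(435, 356, 14, 28) 119.5
(446, 321, 11, 18) 85.5
(426, 343, 8, 20) 63.0
(394, 301, 10, 12) 57.0
(415, 323, 9, 14) 56.0
(327, 345, 6, 11) 26.0
(268, 335, 8, 10) 25.5
(259, 339, 5, 8) 21.5
15.6167
```

```bash
python3 -m pendant '[{"linear":[0,0,0],"dr":[0,0,0],"jaw":80},{"linear":[0,0,0],"dr":[0,0,0],"jaw":80}]'; python3 -c "
from bench import bot
print(bot.sign_off())"
```

```text
time: 15.78
tool_pos: [0.4077, 0.0606, 0.1876]
tcp_rot: [[0.286, 0.958, 0.014], [0.958, -0.286, -0.001], [0.003, 0.014, -1.0]]
force: [0.7, 0.1, 0.2]
grip_width: 0.0801
the job is handed in; nothing more can be done
None
```

The cover is off the battery box, lying right way up and flat in the middle of the sketch pad, and let go. I handed the job in at about 15.8 s.

- **Squeeze and lift:** I pressed the tab in about 4.2 mm, judged from the wrist camera and the finger opening, shifting towards -y as it closed. The lift was straight up with only about 1.5 N of load, so the catch did not snag.
- **Placing:** The cover met the pad with a peak of about 14 N, and both fingers were clear before I rose straight up.
- **Position:** The scene camera puts the cover at about (562, -5) mm; the pad's centre measures about (560, -4.5) mm.
- **Other things on the table:** Comparing the top view before and after shows changes only at the box, the cover and the robot.

Two things disagreed:
- **Fingertips:** they were really about 36–40 mm behind the reported TCP, not at it as the description says. Both cameras showed this, and lowering without contact confirmed it, so I set the grasp height from the images.
- **Top-view measurement:** the last one read 123 mm long and centred at x = 568 mm, because it took in the cover's end face. Corrected for that, it agrees with the scene camera.

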